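# Pack the seven dropping bottles into their carrier pot

### The job

The set of seven amber dropping bottles travels in the round steel pot: it only just holds all seven, one in the middle and six close round it. Five are already in, but one of them stands astride two places; make room and add the two bottles from the bench, so that all seven stand upright on the pot's floor. Set the glass down gently without dropping, ramming or tipping any bottle, leave the pot standing where it is, and do not disturb the beaker, wash bottle and measuring cylinder.

Things in the scene. Friction and masses are not known exactly. Their poses are not given: they have to be found in the camera images.
- pot: round open steel pot (the carrier) with a flat floor and two small wire lugs on its sides. Straight upright wall: inside 108 mm across, 112 mm outside (140 mm over the lugs), rim 50 mm above the bench, floor 3 mm thick. Loose, about 0.7 kg empty. Origin at the centre of its underside; z up.
- bottle_a_mid (a point): amber dropping bottle, one of seven alike, 40 to 85 g; the point half-way up its axis, 50 mm above its underside. 100 mm tall: straight round glass body 33 mm across (30 mm at the very foot) up to 50 mm, a shoulder, black screw cap 21 mm across from 61 to 76 mm, then the slim round black dropper top, 12.6 mm across, from 76 to 100 mm, firm enough to lift it by. Bottles a to e start in the pot, in any order
- bottle_b_mid (a point): another of the seven bottles, the same as bottle_a in every way; the point half-way up its axis
- bottle_c_mid (a point): another of the seven bottles, the same as bottle_a in every way; the point half-way up its axis
- bottle_d_mid (a point): another of the seven bottles, the same as bottle_a in every way; the point half-way up its axis
- bottle_e_mid (a point): another of the seven bottles, the same as bottle_a in every way; the point half-way up its axis
- bottle_f_mid (a point): another of the seven bottles, the same as bottle_a in every way; the point half-way up its axis
- bottle_g_mid (a point): another of the seven bottles, the same as bottle_a in every way; the point half-way up its axis
- beaker_small: bystander: small clear beaker, 53 x 62 mm, 56 mm tall; origin at the centre of its underside
- wash_bottle: bystander: white wash bottle with blue cap and bent spout, 60 x 92 mm, 192 mm tall; origin at the centre of its underside
- cylinder_small: bystander: clear measuring cylinder on a 40 mm foot, 125 mm tall; origin at the centre of its underside
There are look-alikes about, which are no part of the job. What is shaped like the part that bears bottle_a_mid but red is not meant.

How it is judged (in metres and radians):
At the end, for the whole second after the job is handed in: All seven bottles are inside the pot (each axis within 40 mm of the pot's centre line), standing on its floor (middle 48 to 57 mm above the pot's underside), upright within 0.07 rad and at rest; the pot stands level on the bench (horizontal distance between each of bottle_a_mid, bottle_b_mid, bottle_c_mid, bottle_d_mid, bottle_e_mid, bottle_f_mid, bottle_g_mid and pot below 0.04 m and z of bottle_a_mid in the frame of pot between 0.048 and 0.057 m and angle between each of bottle_a_mid, bottle_b_mid, bottle_c_mid, bottle_d_mid, bottle_e_mid, bottle_f_mid, bottle_g_mid's own z axis and vertical below 0.07 rad and linear speed of each of bottle_a, bottle_b, bottle_c, bottle_d, bottle_e, bottle_f, bottle_g below 0.02 m/s and z of bottle_b_mid in the frame of pot between 0.048 and 0.057 m and z of bottle_c_mid in the frame of pot between 0.048 and 0.057 m and z of bottle_d_mid in the frame of pot between 0.048 and 0.057 m and z of bottle_e_mid in the frame of pot between 0.048 and 0.057 m and z of bottle_f_mid in the frame of pot between 0.048 and 0.057 m and z of bottle_g_mid in the frame of pot between 0.048 and 0.057 m and angle between pot's own z axis and vertical below 0.03 rad and height (world z) of pot below 0.005 m); the robot touches nothing.
It fails at once if a bottle is tipped more than 0.6 rad from upright (angle between any of bottle_a_mid, bottle_b_mid, bottle_c_mid, bottle_d_mid, bottle_e_mid, bottle_f_mid, bottle_g_mid's own z axis and vertical above 0.6 rad).
It fails at once if a bottle is dropped or thrown: it moves faster than 0.7 m/s (a fall of 25 mm) while the fingers do not touch it ((linear speed of bottle_a above 0.7 m/s and contact force between the fingers and bottle_a below 0.05 N) or (linear speed of bottle_b above 0.7 m/s and contact force between the fingers and bottle_b below 0.05 N) or (linear speed of bottle_c above 0.7 m/s and contact force between the fingers and bottle_c below 0.05 N) or (linear speed of bottle_d above 0.7 m/s and contact force between the fingers and bottle_d below 0.05 N) or (linear speed of bottle_e above 0.7 m/s and contact force between the fingers and bottle_e below 0.05 N) or (linear speed of bottle_f above 0.7 m/s and contact force between the fingers and bottle_f below 0.05 N) or (linear speed of bottle_g above 0.7 m/s and contact force between the fingers and bottle_g below 0.05 N)).
It fails at once if a bottle is rammed into the pot with more than 40 N (contact force between any of bottle_a, bottle_b, bottle_c, bottle_d, bottle_e, bottle_f, bottle_g and pot above 40 N).
It fails at once if the pot is pushed more than 30 mm from its place (distance of pot from where it was at the start of the episode above 0.03 m).
It fails at once if the beaker, wash bottle or measuring cylinder is pushed more than 20 mm (distance of any of beaker_small, wash_bottle, cylinder_small from where it was at the start of the episode above 0.02 m).
It also fails if it takes over 61 s, if anything falls off the work surface, if the arm or the gripper's body presses on something with over 40 N, if the wrist force passes 120 N, or if a joint passes its speed limit or range.

### The arm

A 6-joint arm with a two-finger parallel gripper is mounted at the origin on a cart in front of the work surface, level with it; the furniture and walls round the work are solid. World frame = base frame: x ahead of the robot, y to its left, z up, the work surface at z = 0. Lengths are in mm, angles in rad, forces in N, time in s.
With the tool pointing down it reaches from about 300 to 775 mm from the base axis. Payload 14.6 kg.
Tool frame: the origin (TCP) lies midway between the tips of the shut fingers; the grasp point (between the pads) lies 19 mm behind it; z points along the fingers, x is the direction in which the jaws open and shut, and the axes are right-handed (so a half turn about z gives the same grasp; the last joint's range is limited). The gripper opens to 94 mm and grips with 3 to 60 N. Pads are 16 mm wide; open, the fingers measure 119 mm over their backs; the gripper's body (75 mm by 177 mm) begins 78 mm behind the grasp point.
Start: joints at [-1.299, 0.3, 1.521, -0, 1.321, -0.067], TCP at [182.788, -518.727, 205.446] pointing down, gripper open.
Joint ranges: [-3.03, 3.03], [-0.79, 2.21], [0.23, 2.52], [-1.04, 4.18], [0, 3.07], [-2.55, 2.55]. Speed limits (rad/s): [2.22, 2.22, 2.57, 3.14, 3.14, 3.14].

### API

Orientations are given as [roll, pitch, yaw] about the fixed x, y, z axes, in that order (R = Rz(yaw) Ry(pitch) Rx(roll)).
In Python, from station import r gives the robot as it stands.
- The arm moves only by the shell command python3 -m pendant 'ROWS' [FORCE]. ROWS is JSON, a list of rows, each a list of 7 numbers: the turn, a rotation vector about the tool's x, y, z in rad, then the shift along the tool's x, y, z in mm, then the finger opening in mm, from 0 to 94. In form: [[rx, ry, rz, dx, dy, dz, fingers], ...]. A call has 1 to 10 rows; each row shifts and turns the commanded pose from where the row before left it, along the tool's axes as they then stand; what a row does not reach is not made up. A row lasts 1/8 s, in which the tool goes at most 62.5 mm and 10.7 degrees, less where a joint would pass 70% of its speed; a pose out of reach is approached as far as the arm can. A call with a gripper value outside its range is refused whole. The fingers move at their own pace and stop on an object; FORCE is the grip in N (left out, the last holds). Time passes only in rows, so rows that do not move let the fingers close. It gives the time, the measured TCP pose, the force and the opening at its end, in the units of the state.
- r.state(): the state, without advancing time (a new reading comes with each control period).
- r.snapshot(name): name is "side" or "top" or "wrist"; returns a dict with "color" (480x640x3 uint8, red, green, blue), "depth" (480x640 float32, mm along the optical axis (not along the pixel's ray), 0 where there is no reading), "intrinsics" (3x3 intrinsics, pixels), "eye" and "orientation" of the camera in the world; the wrist camera has in their place "tool_from_camera" (4x4, takes a point from camera to tool coordinates, whose origin is the TCP and whose axes are the tool frame's). Camera axes: x right, y down, z forward; pixel columns grow to the right and rows downward; lengths in mm; the calibration is good to about 2 mm. The wrist camera is an equidistant fisheye: a pixel r from the principal point sees the ray r / f radians off the axis. A picture is of the moment at which its call begins: read the wrist's pose just before it.
- r.job_done(): hands the job in, once; it reports no verdict.
Trained networks look in a picture, given as the dict that the camera call returned (one of the last four; its "shot" number tells which), for a name from the list of things; names that differ only in an ending like _2 or _b are one class to them, and where a whole thing is asked for, a point or a joint stands for the part that bears it (a point fixed in the world has none). Each returns a list of dicts, best first, with "p" (0 to 1); they miss things now and then, are a little off and sometimes report something else, mostly with a low value. They report only what shows in the picture. A call takes as long as a camera call. They do not tell look-alikes from the thing itself.
- r.silhouettes(name, picture): "mask" (480x640 bool, what is visible of it) and "pixel" ([column, row] in pixels, amid what is visible of it).
- r.pinpoint(name, picture): "pixel" ([column, row] in pixels: a listed point, or the origin of a listed thing).
The state is a dict: "time_s": time; "joint_pos": joint angles; "joint_vel": joint speeds; "joint_torque": joint torques, N m; "tool_pos": TCP position; "tcp_rot": TCP orientation; "wrist_force": force on the tool from outside, world axes, zero at the start; "moment": the same for the moment, N m; "grip_width": opening from 0.0 (shut) to 1.0 (fully open).
Only numpy, scipy, OpenCV 4.12 (cv2) and the standard library are available. Lean on these libraries where they do the work, as an engineer would, in place of code of your own. Each camera call takes 0.05 s, during which the arm holds its last target. There are 200 camera calls.

## Working session

There is one attempt and no reset: what is moved stays moved. The work goes in short steps, Python scripts to look and compute and a shell command to move; the robot and the scene stay as the last step left them, time stands still between calls to the robot, and variables do not carry over. Pictures are saved under pics/ and viewed, on a budget of 10 in all, crops included, one or two more only if the job needs it, and the job is handed in when it is done.

```bash
mkdir -p pics; ls; cat > h.py <<'E'
import numpy as np, cv2
from scipy.spatial.transform import Rotation as R
from station import r
def camR(p):
    o=np.array(p["orientation"]); return o if o.shape==(3,3) else R.from_euler('xyz',o).as_matrix()
def world(p,depth=None):
    K=np.array(p["intrinsics"]);d=p["depth"].astype(float) if depth is None else depth
    v,u=np.mgrid[:480,:640]
    c=np.dstack([(u-K[0,2])/K[0,0]*d,(v-K[1,2])/K[1,1]*d,d])
    return c@camR(p).T+np.array(p["eye"])
def atz(p,px,z):
    K=np.array(p["intrinsics"]);e=np.array(p["eye"])
    ray=camR(p)@np.array([(px[0]-K[0,2])/K[0,0],(px[1]-K[1,2])/K[1,1],1])
    return e+ray*(z-e[2])/ray[2]
def save(n,im): cv2.imwrite('pics/'+n+'.png',im[:,:,::-1])
E
python3 - <<'E'
from h import *
s=r.state();print(s)
for n in ("top","side"):
    p=r.snapshot(n);save(n,p["color"]);print(n,p["eye"],p["orientation"],p["intrinsics"])
    W=world(p)
    for t in ("pot","bottle_a_mid","beaker_small","wash_bottle","cylinder_small"):
        for q in r.pinpoint(t,p):
            z=50 if 'bottle_a' in t else 0
            print(t,round(q["p"],2),np.round(q["pixel"]),np.round(atz(p,q["pixel"],z)))
E
```

```text
pics
{'time_s': 0.0, 'joint_pos': array([-1.29860752e+00,  3.00498296e-01,  1.52159339e+00, -2.76922422e-05,
        1.32072342e+00, -6.65825602e-02]), 'joint_vel': array([ 7.60350402e-05,  7.35381443e-04,  1.36910288e-04,  1.85718569e-03,
       -1.47215336e-04, -1.04777510e-03]), 'joint_torque': array([-5.07048389e-04, -5.31803906e+01, -3.52735770e+01,  7.08722044e-02,
        2.44771270e-02, -2.37865919e-05]), 'tool_pos': array([ 182.70585849, -518.47418646,  204.86621394]), 'tcp_rot': array([-3.14153808e+00,  1.22153770e-03, -1.23201805e+00]), 'wrist_force': array([-0.24984777,  0.19080242,  0.22358117]), 'moment': array([ 0.04866978, -0.05699022, -0.05057748]), 'grip_width': 0.9963510249748458}
top [459.24126736  53.4223567  954.5134056 ] [-3.04491351e+00 -1.18145265e-03 -1.56813582e+00] [[445.49088821   0.         318.51157346]
 [  0.         445.49088821 237.94418632]
 [  0.           0.           1.        ]]
pot 0.87 [334. 266.] [491.  18.   0.]
pot 0.57 [350. 257.] [511. -14.   0.]
bottle_a_mid 0.71 [324. 276.] [469.  41.  50.]
bottle_a_mid 0.53 [402. 309.] [ 404. -116.   50.]
beaker_small 0.87 [246. 206.] [622. 210.   0.]
wash_bottle 0.63 [447. 194.] [ 648. -226.    0.]
cylinder_small 0.7 [170. 214.] [603. 374.   0.]
side [127.08814554 764.6501958  748.22722782] [-2.26760728  0.02137499 -2.65668607] [[478.38499808   0.         320.48060473]
 [  0.         478.38499808 243.19977365]
 [  0.           0.           1.        ]]
pot 0.93 [342. 259.] [485.   9.   0.]
pot 0.25 [397. 186.] [ 481. -336.    0.]
bottle_a_mid 0.77 [345. 249.] [470.  28.  50.]
bottle_a_mid 0.69 [400. 221.] [ 398. -123.   50.]
beaker_small 0.81 [244. 296.] [622. 212.   0.]
wash_bottle 0.9 [328. 189.] [ 650. -238.    0.]
wash_bottle 0.71 [339. 259.] [491.  14.   0.]
wash_bottle 0.28 [330. 249.] [528.  -9.   0.]
cylinder_small 0.31 [330. 250.] [526.  -6.   0.]
```

```bash
python3 - <<'E'
import cv2,numpy as np
t=cv2.imread('pics/top.png');s=cv2.imread('pics/side.png')
a=cv2.resize(t[150:400,120:520],(800,500));cv2.imwrite('pics/v1.png',a)
a=cv2.resize(s[120:370,200:520],(768,600));cv2.imwrite('pics/v2.png',a)
E
```

```text
(no output)
```

View pics/v1.png

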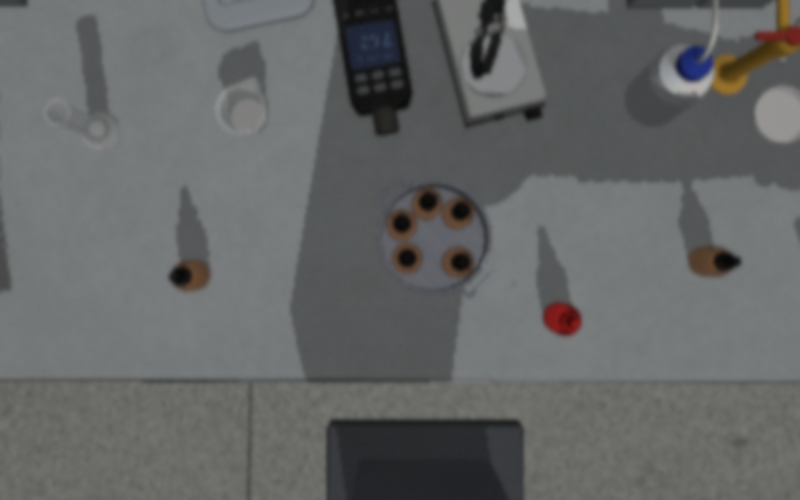

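View pics/v2.png

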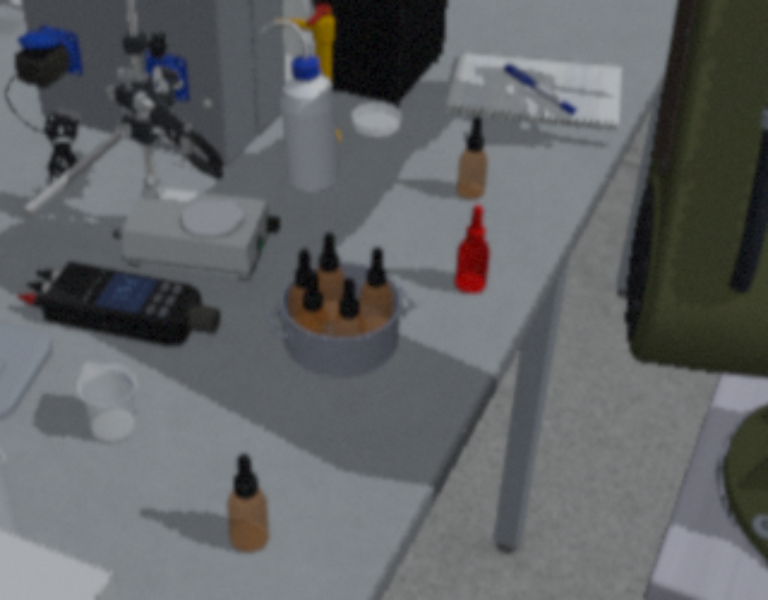

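The top view (crop at 2x) shows the pot at crop (436,238) with five bottles in a ring and the middle empty. Two amber bottles stand on the bench, at (190,275) and (713,261). The third upright bottle, at (562,318), is red, so it is the look-alike and not meant. The side view agrees. Next I measure.

```bash
python3 - <<'E'
from h import *
p=r.snapshot("top");W=world(p);c=p["color"].astype(int)
def box(x0,x1,y0,y1):return (W[...,0]>x0)&(W[...,0]<x1)&(W[...,1]>y0)&(W[...,1]<y1)
dark=c.max(2)<60
m=dark&(W[...,2]>62)&(W[...,2]<115)&box(300,600,-300,330)
n,l,st,ce=cv2.connectedComponentsWithStats(m.astype(np.uint8))
for i in range(1,n):
    q=W[l==i]; t=q[q[:,2]>85]
    print(np.round(ce[i]),st[i,4],'all',np.round(np.median(q,0),1),'z',np.round(np.percentile(q[:,2],[5,50,95])),'top',len(t),np.round(t.mean(0),1) if len(t) else '')
# rim
m=box(400,560,-60,90)&(W[...,2]>38)&(W[...,2]<56)
q=W[m]
import numpy.linalg as la
# candidates: far from bottles
A=np.c_[2*q[:,:2],np.ones(len(q))]
for k in range(15):
    x=la.lstsq(A,(q[:,:2]**2).sum(1),rcond=None)[0];rad=np.sqrt(x[2]+x[0]**2+x[1]**2)
    d=np.hypot(q[:,0]-x[0],q[:,1]-x[1]); keep=abs(d-55)<max(4,25-2*k)
    if k<14:A=np.c_[2*q[keep][:,:2],np.ones(keep.sum())]; 
    if k<14:q=q[keep]
print('rim',x[:2],rad,len(q))
for t in ("bottle_a_mid",):
  for q in r.silhouettes(t,p): print(q["p"],q["pixel"],q["mask"].sum(),np.round(np.median(W[q["mask"]],0)))
E
```

```text
[334. 250.] 72 all [519.3  22.9  79.3] z [ 75.  79. 104.] top 29 [520.   23.1 100.5]
[350. 255.] 73 all [510.6  -9.5  78.7] z [ 74.  79. 105.] top 29 [510.7  -8.7 100.7]
[320. 261.] 63 all [497.6  49.5  85.5] z [ 75.  85. 104.] top 32 [498.6  48.7 100.4]
[323. 279.] 64 all [463.5  43.7  80. ] z [ 75.  80. 105.] top 29 [464.7  43.1 101.3]
[350. 281.] 70 all [459.7  -7.7  80.2] z [ 75.  80. 105.] top 29 [461.1  -8.4 101.4]
[482. 280.] 90 all [ 462.3 -267.4   75.7] z [ 66.  76. 100.] top 30 [ 462.3 -269.1   95.8]
[210. 288.] 79 all [445.7 262.9  76.8] z [ 71.  77. 101.] top 31 [446.5 264.4  96.4]
rim [486.39791377  15.50756675] 55.536964519665545 386
0.7 [398.2, 307.6] 267 [ 405. -111.   56.]
0.65 [320.8, 276.7] 172 [466.  44.  61.]
```

Relative to the pot centre (486,15), the ring bottles stand at −137°, −45°, 13°, 70° and 129°. The one at −137° (world 461,−8) is astride, with 92–95° gaps on both sides. My plan is to move it to about 191°, put one bench bottle at about 253°, and put the other in the middle.

```bash
cat >> h.py <<'E'
def go(x,y,z,yawdeg=None):
    s=r.state();M=R.from_euler('xyz',s["tcp_rot"]);t=s["tool_pos"]
    d=M.inv().apply(np.array([x,y,z])-t)
    yaw=s["tcp_rot"][2]
    print('t',round(s["time_s"],2),'tcp',np.round(t,1),'rpy',np.round(s["tcp_rot"],4),'F',np.round(s["wrist_force"],1),'grip',round(s["grip_width"]*94,1),'j6',round(s["joint_pos"][5],2))
    print('shift',np.round(d,1),'n',round(np.linalg.norm(d)/62.5,2), 'rz' ,None if yawdeg is None else round(-((np.radians(yawdeg)-yaw+np.pi)%(2*np.pi)-np.pi),3))
E
python3 -c "
from h import *
go(461,-8,230,27)"
```

```text
t 0.7 tcp [ 182.8 -518.7  205.4] rpy [-3.1416  0.     -1.232 ] F [-0.3 -0.3 -1.4] grip 94.4 j6 -0.07
shift [-389.2 -432.1  -24.5] n 9.31 rz -1.703
```

```bash
python3 -m pendant '[[0,0,0,-38.9,-43.2,-2.5,30],[0,0,0,-38.9,-43.2,-2.5,30],[0,0,0,-38.9,-43.2,-2.5,30],[0,0,0,-38.9,-43.2,-2.5,30],[0,0,0,-38.9,-43.2,-2.5,30],[0,0,0,-38.9,-43.2,-2.5,30],[0,0,0,-38.9,-43.2,-2.5,30],[0,0,0,-38.9,-43.2,-2.5,30],[0,0,0,-38.9,-43.2,-2.5,30],[0,0,0,-38.9,-43.2,-2.5,30]]' 12
python3 -m pendant '[[0,0,-0.17,0,0,0,30],[0,0,-0.17,0,0,0,30],[0,0,-0.17,0,0,0,30],[0,0,-0.17,0,0,0,30],[0,0,-0.17,0,0,0,30],[0,0,-0.17,0,0,0,30],[0,0,-0.17,0,0,0,30],[0,0,-0.17,0,0,0,30],[0,0,-0.17,0,0,0,30],[0,0,-0.17,0,0,0,30]]'
python3 - <<'E'
from h import *
go(461,-8,150,27)
p=r.snapshot("wrist");save('w1',p["color"]);print(p["intrinsics"],p["tool_from_camera"])
E
```

```text
time_s: 1.95
tool_pos: [461.6, -6.3, 230.8]
tcp_rot: [-3.141, -0.0, -1.232]
wrist_force: [0.4, -0.1, -0.6]
grip_width: 0.318
time_s: 3.2
tool_pos: [460.9, -8.3, 230.5]
tcp_rot: [3.142, -0.0, 0.474]
wrist_force: [0.5, -0.6, -0.3]
grip_width: 0.316
t 3.2 tcp [460.9  -8.3 230.5] rpy [ 3.1415e+00 -1.0000e-04  4.7370e-01] F [ 0.5 -0.6 -0.3] grip 29.7 j6 -0.57
shift [ 0.2 -0.2 80.5] n 1.29 rz 0.002
[[371.64829954   0.         321.40714677]
 [  0.         371.64829954 238.43164732]
 [  0.           0.           1.        ]] [[ 9.99999944e-01 -3.22559743e-04  8.70238337e-05  1.42683471e+00]
 [ 2.84099315e-04  9.58069645e-01  2.86535294e-01 -8.53090974e+01]
 [-1.75799644e-04 -2.86535254e-01  9.58069683e-01 -1.78438779e+02]
 [ 0.00000000e+00  0.00000000e+00  0.00000000e+00  1.00000000e+00]]
```

View pics/w1.png

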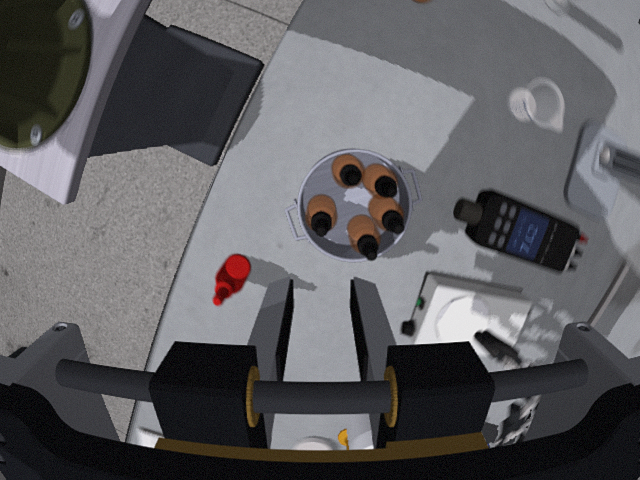

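The wrist view shows the pot at (357,205) with the five bottles, and the red bottle at (235,275). The fingers aren't over the bottles. I'll measure the tops and the rim from this view.

```bash
cat >> h.py <<'E'
def wworld(p,s):
    K=np.array(p["intrinsics"]);d=p["depth"].astype(float);v,u=np.mgrid[:480,:640]
    x=(u-K[0,2])/K[0,0];y=(v-K[1,2])/K[1,1];th=np.hypot(x,y)+1e-9
    k=np.tan(th)/th*d
    T=np.array(p["tool_from_camera"]);c=np.dstack([x*k,y*k,d])@T[:3,:3].T+T[:3,3]
    return R.from_euler('xyz',s["tcp_rot"]).apply(c.reshape(-1,3)).reshape(c.shape)+s["tool_pos"]
def tops(W,c,x0,x1,y0,y1,z0=90,z1=112):
    m=(c.max(2)<70)&(W[...,2]>z0)&(W[...,2]<z1)&(W[...,0]>x0)&(W[...,0]<x1)&(W[...,1]>y0)&(W[...,1]<y1)
    n,l,st,ce=cv2.connectedComponentsWithStats(m.astype(np.uint8));o=[]
    for i in range(1,n):
        if st[i,4]<15: continue
        q=W[l==i]; (e,rad)=cv2.minEnclosingCircle(q[:,:2].astype(np.float32)); zt=np.percentile(q[:,2],90)
        t=q[q[:,2]>zt-4]; o.append(t[:,:2].mean(0)); print('top px',np.round(ce[i]),len(q),len(t),'z',np.round(zt,1),'meantop',np.round(t.mean(0)[:2],1),'circ',np.round(e,1),round(rad,1))
    return np.array(o)
def rim(W,cx,cy):
    d=np.hypot(W[...,0]-cx,W[...,1]-cy); q=W[(W[...,2]>44)&(W[...,2]<58)&(d>45)&(d<64)][:,:2]
    from scipy.optimize import least_squares
    f=least_squares(lambda v:np.hypot(q[:,0]-v[0],q[:,1]-v[1])-v[2],[cx,cy,55],loss='soft_l1')
    print('rim',np.round(f.x,1),len(q)); return f.x
def look():
    s=r.state();p=r.snapshot("wrist");W=wworld(p,s);c=p["color"].astype(int)
    v=rim(W,486,15); t=tops(W,c,420,560,-50,80)
    for a in t: print(np.round(a,1),'r',round(np.hypot(*(a-v[:2])),1),'ang',round(np.degrees(np.arctan2(*(a-v[:2])[::-1])),1))
    return p,W,v,t
E
python3 -c "
from h import *
look()"
```

```text
rim [487.2  16.2  54.8] 1821
top px [353. 179.] 154 119 z 102.2 meantop [465.6  44.3] circ [465.8  44.4] 5.7
top px [391. 192.] 148 103 z 102.2 meantop [499.1  49.9] circ [499.4  49.8] 5.8
top px [321. 229.] 147 108 z 102.1 meantop [461.5  -7.6] circ [461.7  -7.4] 5.8
top px [397. 228.] 146 103 z 102.0 meantop [520.6  24.1] circ [520.8  24. ] 5.7
top px [370. 254.] 135 83 z 102.1 meantop [511.2  -7.6] circ [511.4  -8.2] 5.6
[465.6  44.3] r 35.5 ang 127.5
[499.1  49.9] r 35.8 ang 70.6
[461.5  -7.6] r 35.0 ang -137.2
[520.6  24.1] r 34.4 ang 13.4
[511.2  -7.6] r 33.8 ang -44.7
```

```bash
python3 -m pendant '[[0,0,0,0.9,-0.3,55,30],[0,0,0,0,0,50,30],[0,0,0,0,0,30,30],[0,0,0,0,0,12,30],[0,0,0,0,0,0,30],[0,0,0,0,0,0,8],[0,0,0,0,0,0,8],[0,0,0,0,0,0,8],[0,0,0,0,0,0,8]]' 12
python3 -c "
from h import *
go(487.2-35.2,16.2-6.5,90,27)"
```

```text
time_s: 4.42
tool_pos: [462.1, -7.7, 84.2]
tcp_rot: [3.141, -0.001, 0.468]
wrist_force: [-0.7, 0.7, 6.2]
grip_width: 0.132
t 4.42 tcp [462.1  -7.7  84.2] rpy [ 3.1408e+00 -1.2000e-03  4.6790e-01] F [-0.7  0.7  6.2] grip 12.4 j6 -0.56
shift [ -1.2 -20.   -5.8] n 0.33 rz -0.003
```

```bash
python3 -m pendant '[[0,0,0,0,0,-4,8],[0,0,0,0,0,-4,8],[0,0,0,-0.3,-5,0,8],[0,0,0,-0.3,-5,0,8],[0,0,0,-0.3,-5,0,8],[0,0,0,-0.3,-5,0,8],[0,0,0,0,0,0,8],[0,0,0,0,0,3,8],[0,0,0,0,0,3,8],[0,0,0,0,0,1.5,8]]' 12
python3 -c "
from h import *
go(452,9.7,84,27)"
```

```text
time_s: 5.68
tool_pos: [451.8, 9.6, 84.1]
tcp_rot: [3.141, -0.0, 0.468]
wrist_force: [-2.3, -1.1, 15.3]
grip_width: 0.13
t 5.67 tcp [451.8   9.6  84.1] rpy [ 3.1413e+00 -4.0000e-04  4.6790e-01] F [-2.3 -1.1 15.3] grip 12.2 j6 -0.53
shift [ 0.3 -0.   0.1] n 0.0 rz -0.003
```

```bash
python3 -m pendant '[[0,0,0,0,0,-0.5,8],[0,0,0,0,0,0,28],[0,0,0,0,0,0,28],[0,0,0,0,0,0,28],[0,0,0,0,0,-20,28],[0,0,0,0,0,-50,28],[0,0,0,0,0,-55,28],[0,0,0,0,0,0,28]]' 12
python3 -c "
from h import *
look()
go(440,-232,210,27)"
```

```text
time_s: 6.68
tool_pos: [453.0, 9.7, 213.0]
tcp_rot: [3.138, -0.006, 0.468]
wrist_force: [0.2, 0.1, -0.6]
grip_width: 0.294
rim [487.4  15.9  54.4] 1956
top px [352. 204.] 153 117 z 102.1 meantop [465.1  44.8] circ [465.3  44.9] 5.6
top px [391. 217.] 151 104 z 102.2 meantop [498.9  50.2] circ [499.1  50.1] 5.3
top px [318. 233.] 158 118 z 102.0 meantop [451.6  10.6] circ [451.8  10.4] 5.4
top px [397. 254.] 155 101 z 102.2 meantop [520.5  24.7] circ [520.8  24.4] 5.5
top px [370. 278.] 94 51 z 101.5 meantop [510.7  -5.4] circ [511.2  -7.6] 5.3
[465.1  44.8] r 36.5 ang 127.7
[498.9  50.2] r 36.1 ang 71.4
[451.6  10.6] r 36.2 ang -171.5
[520.5  24.7] r 34.2 ang 14.9
[510.7  -5.4] r 31.6 ang -42.5
t 6.72 tcp [452.    9.7 210.6] rpy [ 3.1401e+00 -2.6000e-03  4.6800e-01] F [-0.4 -0.  -0.3] grip 28.3 j6 -0.53
shift [-119.8  210.3    0.6] n 3.87 rz -0.003
```

```bash
python3 -m pendant '[[0,0,0,-23.3,50.6,1,30],[0,0,0,-23.3,50.6,1,30],[0,0,0,-23.3,50.6,1,30],[0,0,0,-23.3,50.6,1,30],[0,0,0,-23.3,50.6,1,30],[0,0,-0.161,0,0,0,30],[0,0,-0.161,0,0,0,30],[0,0,-0.161,0,0,0,30],[0,0,-0.161,0,0,0,30],[0,0,-0.161,0,0,0,30]]' 12
python3 - <<'E'
from h import *
s=r.state();p=r.snapshot("wrist");save('w2',p["color"]);W=wworld(p,s);t=tops(W,p["color"].astype(int),430,500,-310,-230,80,112)
print(s["joint_pos"]);go(*t[0],82,73)
E
```

```text
time_s: 7.98
tool_pos: [461.2, -268.4, 202.6]
tcp_rot: [-3.139, -0.001, 1.278]
wrist_force: [-0.0, -0.3, 0.3]
grip_width: 0.319
top px [317. 237.] 210 118 z 98.9 meantop [ 462.7 -270.5] circ [ 462.9 -270.7] 5.8
[-5.95602262e-01  2.67277464e-01  1.56941635e+00  1.62903989e-05
  1.30748430e+00 -1.87385006e+00]
t 8.03 tcp [ 461.2 -268.3  202.7] rpy [-3.1391e+00 -8.0000e-04  1.2862e+00] F [-0.3 -0.1 -0.1] grip 29.8 j6 -1.88
shift [ -1.8   2.3 120.7] n 1.93 rz 0.012
```

View pics/w2.png

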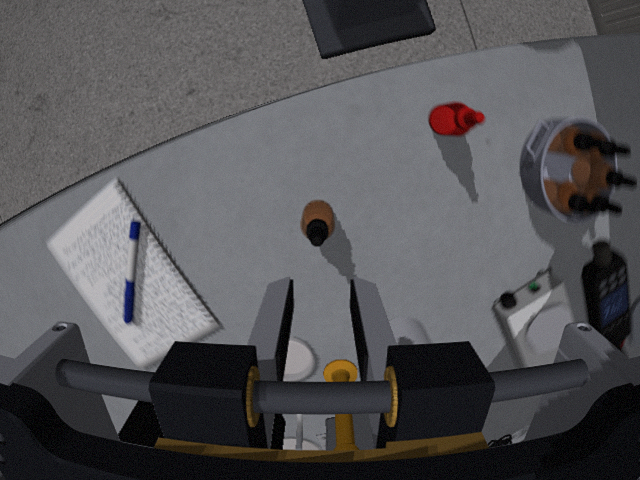

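The amber bench bottle is at (317,225) and the red look-alike at (455,120), well clear. Descending on the amber one.

```bash
python3 -m pendant '[[0,0,0.01,-1.8,2.3,50,30],[0,0,0,0,0,45,30],[0,0,0,0,0,20,30],[0,0,0,0,0,6.5,30],[0,0,0,0,0,0,30],[0,0,0,0,0,0,8],[0,0,0,0,0,0,8],[0,0,0,0,0,0,8],[0,0,0,0,0,0,8]]' 12
python3 -c "
from h import *
go(477,-18,170,73)"
```

```text
time_s: 9.15
tool_pos: [463.6, -271.2, 83.5]
tcp_rot: [3.141, 0.0, 1.263]
wrist_force: [-0.9, -0.9, 4.2]
grip_width: 0.127
t 9.15 tcp [ 463.6 -271.2   83.5] rpy [3.1406e+00 3.0000e-04 1.2629e+00] F [-0.9 -0.9  4.2] grip 12.0 j6 -1.86
shift [245.4 -63.9 -86.7] n 4.29 rz -0.011
```

```bash
python3 -m pendant '[[0,0,0,0,0,-10,8],[0,0,0,0,0,-50,8],[0,0,0,0,0,-57,8],[0,0,0,41,-10.8,0,8],[0,0,0,41,-10.8,0,8],[0,0,0,41,-10.8,0,8],[0,0,0,41,-10.8,0,8],[0,0,0,41,-10.8,0,8],[0,0,0,40,-10.6,0,8],[0,0,0,0,0,0,8]]' 12
python3 - <<'E'
from h import *
p,W,v,t=look();save('w3',p["color"])
go(476.2,-18.2,95,73)
E
```

```text
time_s: 10.4
tool_pos: [475.9, -16.0, 200.5]
tcp_rot: [3.141, -0.0, 1.266]
wrist_force: [1.1, -0.4, -0.6]
grip_width: 0.128
rim [487.4  16.   54.8] 1694
top px [341. 199.] 182 138 z 102.1 meantop [451.5   9.7] circ [451.8   9.7] 5.6
top px [388. 203.] 178 124 z 102.2 meantop [465.2  43.8] circ [465.2  43.9] 5.6
top px [405. 240.] 167 117 z 102.0 meantop [499.   49.3] circ [499.1  49.3] 5.8
top px [381. 273.] 172 114 z 101.9 meantop [520.2  23.6] circ [521.   23.7] 5.7
top px [346. 275.] 19 14 z 101.6 meantop [512.4  -4.7] circ [511.8  -4.6] 2.5
[451.5   9.7] r 36.5 ang -170.0
[465.2  43.8] r 35.6 ang 128.5
[499.   49.3] r 35.3 ang 70.7
[520.2  23.6] r 33.7 ang 13.0
[512.4  -4.7] r 32.5 ang -39.6
t 10.45 tcp [476.  -17.3 200.4] rpy [3.1413 0.     1.2651] F [ 0.2  0.7 -0.1] grip 11.9 j6 -1.38
shift [ -0.8   0.5 105.4] n 1.69 rz -0.009
```

View pics/w3.png

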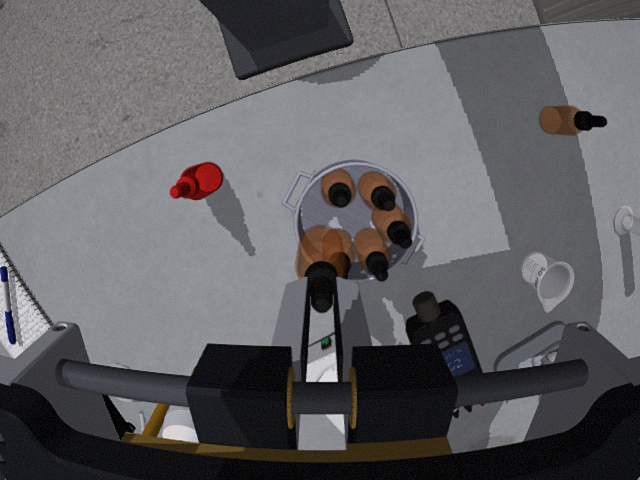

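The held bottle is at (320,270), hanging straight, and the gap below it is free.

```bash
python3 -m pendant '[[0,0,0,-0.8,0.5,35,8],[0,0,0,0,0,30,8],[0,0,0,0,0,20,8],[0,0,0,0,0,10,8],[0,0,0,0,0,8,8],[0,0,0,0,0,5,8],[0,0,0,0,0,3,8],[0,0,0,0,0,1.5,8],[0,0,0,0,0,0,8]]' 12
python3 -c "
from h import *
go(476.2,-18.2,86.5,73)"
```

```text
time_s: 11.58
tool_pos: [476.3, -18.8, 87.6]
tcp_rot: [3.141, -0.0, 1.263]
wrist_force: [-0.6, 0.6, -0.9]
grip_width: 0.13
t 11.57 tcp [476.3 -18.8  87.6] rpy [ 3.1414e+00 -1.0000e-04  1.2631e+00] F [-0.6  0.6 -0.9] grip 12.2 j6 -1.38
shift [ 0.6 -0.3  1.1] n 0.02 rz -0.011
```

Still free, so I'll lower it a little more.

```bash
python3 -m pendant '[[0,0,0,0,0,1,8],[0,0,0,0,0,0.7,8],[0,0,0,0,0,0,8]]' 12; python3 -m pendant '[[0,0,0,0,0,0.7,8],[0,0,0,0,0,0,8]]' 12
```

```text
time_s: 11.95
tool_pos: [476.8, -19.0, 86.4]
tcp_rot: [3.14, -0.0, 1.263]
wrist_force: [-1.3, -0.7, 6.0]
grip_width: 0.126
time_s: 12.2
tool_pos: [477.2, -19.1, 86.3]
tcp_rot: [3.139, -0.0, 1.263]
wrist_force: [-0.7, -1.6, 12.7]
grip_width: 0.132
```

```bash
python3 -m pendant '[[0,0,0,0,0,-1,8],[0,0,0,0,0,0,28],[0,0,0,0,0,0,28],[0,0,0,0,0,0,28],[0,0,0,0,0,-20,28],[0,0,0,0,0,-50,28],[0,0,0,0,0,-50,30],[0,0,0.183,0,0,0,30],[0,0,0.183,0,0,0,30],[0,0,0.183,0,0,0,30]]' 12
python3 -c "
from h import *
look()
go(446.3,265,206,41)"
```

```text
time_s: 13.45
tool_pos: [476.2, -18.9, 206.0]
tcp_rot: [-3.142, -0.0, 0.708]
wrist_force: [0.3, 1.2, 0.3]
grip_width: 0.318
rim [487.5  16.3  54.6] 2200
top px [361. 169.] 172 117 z 102.4 meantop [465.3  44.3] circ [465.2  44.2] 5.7
top px [320. 191.] 179 128 z 102.1 meantop [451.8   9.8] circ [452.    9.8] 6.0
top px [397. 192.] 179 130 z 102.1 meantop [499.2  49.8] circ [499.6  50. ] 5.7
top px [395. 233.] 180 126 z 102.0 meantop [520.7  24.1] circ [521.2  24. ] 5.7
top px [320. 235.] 168 124 z 102.1 meantop [475.7 -16.9] circ [475.8 -17.1] 5.6
top px [360. 254.] 167 120 z 102.0 meantop [511.2  -7.8] circ [512.  -8.] 5.5
[465.3  44.3] r 35.8 ang 128.4
[451.8   9.8] r 36.3 ang -169.7
[499.2  49.8] r 35.6 ang 70.8
[520.7  24.1] r 34.1 ang 13.3
[475.7 -16.9] r 35.3 ang -109.7
[511.2  -7.8] r 33.7 ang -45.4
t 13.5 tcp [476.2 -18.8 206. ] rpy [-3.1416 -0.      0.6986] F [-0.1  0.1 -0.2] grip 29.9 j6 -0.82
shift [ 159.6 -236.6    0. ] n 4.57 rz -0.017
```

```bash
python3 -m pendant '[[0,0,0,31.9,-47.3,0,30],[0,0,0,31.9,-47.3,0,30],[0,0,0,31.9,-47.3,0,30],[0,0,0,31.9,-47.3,0,30],[0,0,0,31.9,-47.3,0,30],[0,0,-0.017,0,0,0,30]]' 12
python3 - <<'E'
from h import *
s=r.state();p=r.snapshot("wrist");W=wworld(p,s);save('w4',p["color"]);t=tops(W,p["color"].astype(int),410,490,230,300,80,112)
go(*t[0],83,41)
T=np.array([[465.3,44.3],[451.8,9.8],[499.3,49.8],[520.8,24.1],[475.7,-16.9],[511.5,-7.8]])
from scipy.optimize import minimize
f=minimize(lambda c:-np.linalg.norm(T-c,axis=1).min(),[487,16],method='Nelder-Mead');print(f.x,f.fun,np.linalg.norm(T-f.x,axis=1))
E
```

```text
time_s: 14.25
tool_pos: [440.9, 267.1, 205.6]
tcp_rot: [-3.141, 0.0, 0.739]
wrist_force: [0.6, -0.3, -0.4]
grip_width: 0.32
top px [326. 238.] 205 119 z 99.1 meantop [447.  268.5] circ [447.  268.7] 5.6
t 14.3 tcp [441.4 265.4 205.7] rpy [-3.1415e+00  7.0000e-04  7.3780e-01] F [-0.1 -0.6 -0.7] grip 30.1 j6 -0.27
shift [  6.3   1.5 122.7] n 1.97 rz 0.022
[486.29609671  16.38434581] -34.93020645732431 [34.93021366 35.11885958 35.8567629  35.35605552 34.93028688 34.93020646]
```

View pics/w4.png

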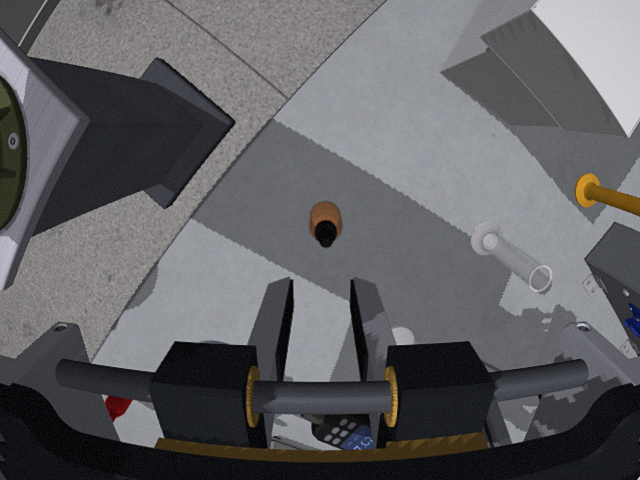

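The amber bottle at (325,222) is the second bench bottle, with nothing nearby. Grasping it.

```bash
python3 -m pendant '[[0,0,0.02,6.3,1.5,50,30],[0,0,0,0,0,45,30],[0,0,0,0,0,20,30],[0,0,0,0,0,7,30],[0,0,0,0,0,0,30],[0,0,0,0,0,0,8],[0,0,0,0,0,0,8],[0,0,0,0,0,0,8],[0,0,0,0,0,0,8]]' 12
python3 -c "
from h import *
go(486.3,16.4,200,41)"
```

```text
time_s: 15.42
tool_pos: [447.9, 267.5, 84.6]
tcp_rot: [3.141, -0.001, 0.711]
wrist_force: [-0.3, -0.1, 6.4]
grip_width: 0.128
t 15.43 tcp [447.9 267.5  84.6] rpy [ 3.1413e+00 -1.0000e-03  7.1110e-01] F [-0.3 -0.1  6.4] grip 12.0 j6 -0.24
shift [-134.7  215.4 -115.4] n 4.46 rz -0.004
```

```bash
python3 -m pendant '[[0,0,0,0,0,-10,8],[0,0,0,0,0,-55,8],[0,0,0,0,0,-57,8],[0,0,0,-22.5,35.9,0,8],[0,0,0,-22.5,35.9,0,8],[0,0,0,-22.5,35.9,0,8],[0,0,0,-22.5,35.9,0,8],[0,0,0,-22.5,35.9,0,8],[0,0,0,-22.2,35.9,0,8],[0,0,0,0,0,0,8]]' 12
python3 - <<'E'
from h import *
p,W,v,t=look()
go(486.3,16.4,115,41)
E
```

```text
time_s: 16.68
tool_pos: [486.2, 14.3, 206.4]
tcp_rot: [3.141, 0.0, 0.708]
wrist_force: [0.5, -0.4, -0.8]
grip_width: 0.128
rim [487.3  16.   54.6] 1962
top px [325. 192.] 164 123 z 102.3 meantop [465.8  44.6] circ [465.8  44.8] 5.5
top px [284. 213.] 167 119 z 102.1 meantop [451.8  10.5] circ [451.7  10.6] 5.5
top px [361. 214.] 168 118 z 102.0 meantop [499.3  50.2] circ [499.5  50.2] 5.6
top px [359. 254.] 158 108 z 102.1 meantop [520.7  24.4] circ [521.5  24.2] 5.6
top px [286. 256.] 158 110 z 101.9 meantop [475.8 -16.2] circ [476.1 -17.4] 5.8
[465.8  44.6] r 35.8 ang 126.9
[451.8  10.5] r 36.0 ang -171.2
[499.3  50.2] r 36.2 ang 70.8
[520.7  24.4] r 34.4 ang 14.2
[475.8 -16.2] r 34.2 ang -109.7
t 16.73 tcp [486.1  15.6 206.3] rpy [-3.1415e+00 -1.0000e-04  7.0900e-01] F [-0.2 -0.  -0.5] grip 12.1 j6 -0.75
shift [ 0.7 -0.4 91.3] n 1.46 rz -0.007
```

```bash
python3 -m pendant '[[0,0,0,0.7,-0.4,20,8],[0,0,0,0,0,25,8],[0,0,0,0,0,13,8],[0,0,0,0,0,0,8],[0,0,0,0,0,0,8]]' 12
python3 - <<'E'
from h import *
p,W,v,t=look();save('w5',p["color"][100:400,150:500])
go(486.3,16.4,115,41)
E
```

```text
time_s: 17.35
tool_pos: [486.8, 17.3, 148.9]
tcp_rot: [3.141, -0.001, 0.711]
wrist_force: [0.9, -0.2, -1.1]
grip_width: 0.129
rim [487.5  15.9  54.5] 2490
top px [321. 210.] 270 205 z 102.1 meantop [465.2  45. ] circ [465.6  44.6] 5.8
top px [271. 235.] 257 188 z 102.0 meantop [451.8  10.9] circ [451.8  10.2] 5.6
top px [366. 237.] 261 186 z 102.1 meantop [498.9  50.3] circ [499.4  50.2] 5.5
top px [364. 284.] 237 159 z 102.2 meantop [520.6  25.1] circ [520.9  24.9] 5.4
top px [275. 286.] 251 164 z 101.9 meantop [475.8 -16.1] circ [476.1 -16.7] 5.5
top px [323. 314.] 63 57 z 102.5 meantop [512.7  -8.7] circ [512.2  -8.5] 5.2
[465.2  45. ] r 36.6 ang 127.5
[451.8  10.9] r 36.1 ang -172.0
[498.9  50.3] r 36.2 ang 71.6
[520.6  25.1] r 34.4 ang 15.5
[475.8 -16.1] r 34.1 ang -110.0
[512.7  -8.7] r 35.2 ang -44.4
t 17.4 tcp [486.8  17.2 149. ] rpy [ 3.1407e+00 -1.1000e-03  7.1120e-01] F [-0.3 -0.3 -1. ] grip 12.1 j6 -0.75
shift [-0.9  0.3 34. ] n 0.54 rz -0.004
```

View pics/w5.png

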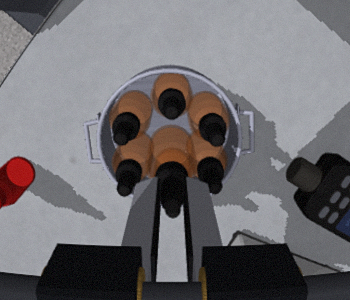

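The six ring bottles surround the free middle and the held bottle is above it. Lowering in stages.

```bash
python3 -m pendant '[[0,0,0,-0.7,0.2,6,8],[0,0,0,0,0,5,8],[0,0,0,0,0,4,8],[0,0,0,0,0,3,8],[0,0,0,0,0,3,8],[0,0,0,0,0,3,8]]' 12; python3 -m pendant '[[0,0,0,0,0,4,8],[0,0,0,0,0,4,8],[0,0,0,0,0,4,8],[0,0,0,0,0,4,8],[0,0,0,0,0,4,8],[0,0,0,0,0,0,8]]' 12
```

```text
time_s: 18.15
tool_pos: [486.0, 16.4, 123.9]
tcp_rot: [3.142, -0.0, 0.711]
wrist_force: [0.9, 0.6, -0.1]
grip_width: 0.123
time_s: 18.9
tool_pos: [485.9, 16.4, 103.8]
tcp_rot: [-3.141, 0.0, 0.711]
wrist_force: [-0.2, 0.1, -0.7]
grip_width: 0.128
```

```bash
python3 -m pendant '[[0,0,0,0,0,4,8],[0,0,0,0,0,4,8],[0,0,0,0,0,3,8],[0,0,0,0,0,2.5,8],[0,0,0,0,0,1.5,8],[0,0,0,0,0,0,8]]' 12; python3 -m pendant '[[0,0,0,0,0,1,8],[0,0,0,0,0,0.7,8],[0,0,0,0,0,0,8]]' 12
```

```text
time_s: 19.65
tool_pos: [486.0, 16.4, 89.0]
tcp_rot: [-3.142, 0.0, 0.711]
wrist_force: [-0.2, -0.4, -0.6]
grip_width: 0.123
time_s: 20.02
tool_pos: [486.2, 16.4, 87.6]
tcp_rot: [3.141, -0.0, 0.711]
wrist_force: [0.5, -0.1, 3.8]
grip_width: 0.127
```

Floor contact came at the expected height (87.6). I'll release, rise and check.

```bash
python3 -m pendant '[[0,0,0,0,0,0,26],[0,0,0,0,0,0,26],[0,0,0,0,0,0,26],[0,0,0,0,0,-10,26],[0,0,0,0,0,-20,26],[0,0,0,0,0,-50,26],[0,0,0,0,0,-50,26],[0,0,0,-20,35,0,26],[0,0,0,-20,35,0,26],[0,0,0,0,0,0,26]]' 12
python3 - <<'E'
from h import *
p,W,v,t=look()
q=r.snapshot("top");r2=tops(world(q),q["color"].astype(int),420,560,-50,80)
s=r.snapshot("side")
im=np.hstack([cv2.resize(p["color"][80:330,200:480],(400,357)),cv2.resize(s["color"][200:300,290:402],(400,357))]);save('fin',im)
for n in ("beaker_small","wash_bottle","cylinder_small"):
    for d in r.pinpoint(n,q)[:1]: print(n,round(d["p"],2),np.round(atz(q,d["pixel"],0)))
go(487,16,200)
E
```

```text
time_s: 21.28
tool_pos: [501.5, -64.5, 217.9]
tcp_rot: [3.141, -0.0, 0.708]
wrist_force: [-0.1, 0.0, 0.0]
grip_width: 0.277
rim [487.4  16.4  54.7] 2145
top px [374. 106.] 155 117 z 102.1 meantop [465.7  44.1] circ [465.7  44.1] 5.5
top px [333. 126.] 157 127 z 102.2 meantop [451.9   9.9] circ [452.    9.8] 5.7
top px [409. 129.] 167 120 z 102.2 meantop [499.4  49.2] circ [499.7  49.3] 6.0
top px [371. 146.] 150 114 z 102.2 meantop [485.5  18.1] circ [485.8  18.1] 5.5
top px [407. 169.] 161 108 z 102.1 meantop [520.9  23.6] circ [521.   23.6] 5.7
top px [333. 170.] 153 126 z 102.3 meantop [475.9 -17.5] circ [475.7 -17.5] 5.6
top px [373. 191.] 161 116 z 102.2 meantop [511.6  -8.4] circ [511.9  -8.5] 5.7
[465.7  44.1] r 35.1 ang 128.1
[451.9   9.9] r 36.1 ang -169.6
[499.4  49.2] r 34.9 ang 69.9
[485.5  18.1] r 2.5 ang 138.2
[520.9  23.6] r 34.3 ang 12.0
[475.9 -17.5] r 35.8 ang -108.7
[511.6  -8.4] r 34.7 ang -45.7
top px [334. 249.] 28 19 z 104.6 meantop [520.4  22.7] circ [520.8  22.8] 5.6
top px [350. 254.] 28 20 z 104.6 meantop [511.   -9.8] circ [510.9  -8.8] 5.2
top px [321. 260.] 29 20 z 104.9 meantop [499.  49.] circ [498.8  48.7] 5.6
top px [337. 268.] 28 19 z 104.8 meantop [484.9  17.1] circ [485.4  17.4] 5.3
top px [356. 273.] 30 22 z 104.7 meantop [475.1 -18.4] circ [475.5 -18.6] 5.5
top px [324. 278.] 28 21 z 104.2 meantop [465.3  43.4] circ [464.8  42.9] 5.4
top px [341. 285.] 29 23 z 103.7 meantop [452.1   8.5] circ [451.2   8.5] 5.4
beaker_small 0.59 [620. 209.   0.]
wash_bottle 0.58 [ 645. -225.    0.]
cylinder_small 0.96 [601. 379.   0.]
t 21.57 tcp [501.3 -61.9 217.5] rpy [ 3.1415e+00 -2.0000e-04  7.1210e-01] F [0.3 0.3 0.5] grip 26.0 j6 -0.91
shift [ 40.1 -68.3  17.5] n 1.3 rz None
```

View pics/fin.png

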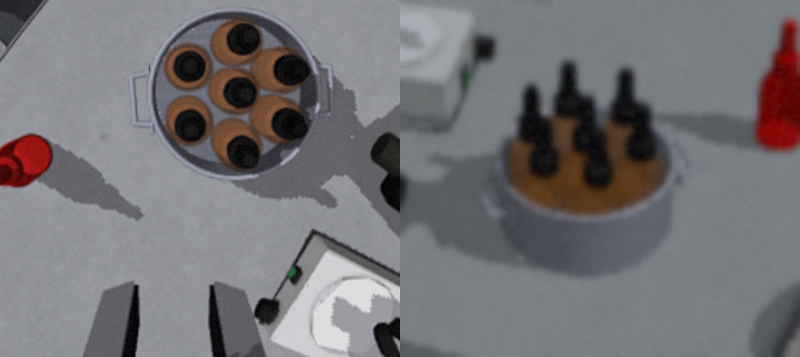

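All seven bottles stand upright in the pot: one in the middle and six round it. Their tops are all at about 102 mm, and the gripper is clear.

```bash
python3 -c "
from h import *
print(r.job_done())"
```

```text
the job is handed in; nothing more can be done
None
```

All seven bottles are in the pot and the job is handed in, at about 21.6 s of the 61 s allowed. I moved the bottle that stood astride about 32° round the ring. One bench bottle went into the ring gap that opened and the other into the middle. The red look-alike was left alone.

**Bottles:** the last wrist-camera check shows all seven dropper tops level at 102.1–102.3 mm. The ring bottles are 34–36 mm from the pot's centre and the middle one is 2.5 mm off. I judged upright by eye and by the level tops; I did not measure tilt.

**Pot and gripper:** the pot's rim is within about 1 mm of where it started, and the gripper is clear of everything. The wrist force never read above about 15 N.

**Bystanders:** the beaker, wash bottle and measuring cylinder are within about 5 mm of their first readings. That is within the detector's scatter.

**Disagreement:** the overhead camera reads the tops about 2 mm higher than the wrist camera (104–105 mm). That is within the stated calibration error. No check failed.

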